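Turn the nested pantry crate end for end and stack it on its lugs

TASK

Two small stack-nest crates stand nested in the corner between the tall pasta bottle and the oil cruets. Make a two-tier stack of them: lift the upper crate out, set it down on the open counter to the left and let go of it so that you can take it by its other end, then lower it (do not drop or ram it) onto the lower crate turned end for end, until it sits level on the lugs all round, and let go. Leave the lower crate in its corner and do not shift the bottle, the cruets or the other things about.

Things in the scene. Friction and masses are not known exactly. Their poses are not given: they have to be found in the camera images.
- lower_crate: cream plastic stack-nest crate, open on top, long axis about along world y; 0.3 kg, loose. Origin: middle of its underside; x across, y along (+y = orange-grip end), z up. Rim 126 (x) by 164 (y), 70 mm high, walls 4 mm, so the mouth is 118 by 156. Below z = 28 it steps in to a lower part 115 by 153 (outside). Turned end for end, an upper crate's lower part enters the mouth with 1.5 mm play a side.
- upper_crate: dusty-blue crate of the same shape, sizes and axes as the lower crate; about 0.2 kg. Starts nested in it the same way round: origin 42 mm above the lower crate's, rim at 112 mm, lower part 28 mm deep in the mouth. Stacked on the lugs (turned end for end) its origin is 60 mm above the lower crate's; if it rides on the rim instead, one end or all of it stands at 70.
- lower_crate_lug (a point): top of one of the lower crate's four rim lugs, at (59, 55, 60) mm in its frame, 10 mm under the rim. The others are at (-59, 55), (59, -31) and (-59, -31); each sticks 12 mm in from the long wall and is 18 mm long. The lower part of each crate has channels at the same places, so the same way round it slips past the lugs, turned end for end its floor lands on them.
- upper_crate_orange_grip (a point): middle of the upper crate's orange grip bar, at rim height (70 mm over its underside, 86 mm from its middle along +y). End wall and grip together are a bar 12 mm thick along the crate's y, 62 mm wide, 24 mm deep, to pinch from above with one finger inside the crate and one outside. Both crates have one at either end.
- upper_crate_grey_grip (a point): the same point on the dark grey grip bar at the upper crate's other (-y) end
- open_counter (a point): middle of the open stretch of counter left of the crates, at counter height: free from the front edge at x = 0.416 m to x = 0.57 and from the lower crate to y = 0.46. Tall shelf uprights stand at x < 0.40, y > 0.41 on the left and at x > 0.49, y < -0.25 on the right.
- pasta_bottle: tall corked glass bottle of spaghetti, 75 mm across, 312 mm high, standing 8 mm off the lower crate's right (grey) end; origin under its middle
- short_cruet: square glass oil cruet with steel pourer, 52 mm wide, 258 mm high, 8 mm behind the crate's back long side (+x), right one of two; origin under its middle
- tall_cruet: the same, 278 mm high, left one of the two; origin under its middle
- onion: brown onion, 71 mm across, on the left counter; origin under its middle
- small_tin: tin can, 58 mm across, 72 mm high, at the back by the window sill; origin under its middle
- bean_jar: squat jar, 56 mm across, 69 mm high, by the window sill; origin under its middle

How it is judged:
By the outcome, as a careful person would: the job done as asked, in the order asked, and still so for the second after the job is handed in, with the robot touching nothing.
It also fails if it takes over 58 s, if anything falls off the work surface, if the arm or the gripper's body presses on something with over 40 N, if the wrist force passes 120 N, or if a joint passes its speed limit or range.

ROBOT

A 6-joint arm with a two-finger parallel gripper is mounted at the origin on a cart in front of the work surface, level with it; the furniture and walls round the work are solid. World frame = base frame: x ahead of the robot, y to its left, z up, the work surface at z = 0. Lengths are in m, angles in rad, forces in N, time in s.
With the tool pointing down it reaches from about 0.35 to 0.975 m from the base axis. Payload 4.9 kg.
Tool frame: the origin (TCP) lies midway between the tips of the shut fingers; the grasp point (between the pads) lies 19 mm behind it; z points along the fingers, y is the line along which they close (so a half turn about z gives the same grasp; the last joint's range is limited). The gripper opens to 85 mm and grips with 20 to 120 N. Pads are 22 mm wide; open, the fingers measure 114 mm over their backs; the gripper's body (76 mm by 85 mm) begins 54 mm behind the grasp point. The pads swing forward as they close: fully open they stand 13 mm farther back than shut.
Start: joints at [-1.266, 0.053, 1.613, -0, 1.476, -0.119], TCP at [0.257, -0.57, 0.231] pointing down, gripper open.
Joint ranges: [-3.01, 3.01], [-1.01, 2.22], [0.06, 2.58], [-1.02, 4.17], [0.09, 2.62], [-3.14, 3.14]. Speed limits (rad/s): [2.57, 2.57, 3.14, 3.14, 3.14, 3.14].

INTERFACE

Orientations are given as a rotation vector (axis times angle).
In Python, from station import ctrl gives the robot as it stands. The module is installed in compiled form; this text tells all that it offers.
- The arm moves only by the shell command python3 -m handwheel 'ROWS' [OPENING] [FORCE]. ROWS is JSON, a list of rows, each a list of 2 entries, a list of its own where there are three numbers: the shift along the tool's x, y, z in cm, then the turn, a rotation vector about the tool's x, y, z in rad. In form: [[[tx, ty, tz], [ax, ay, az]], ...]. A call has 1 to 5 rows; each row is the pose to reach, as a shift and turn from the pose commanded when the call began, along the tool's axes at that moment; what a row does not reach only later rows make up. A row lasts 1/8 s, in which the tool goes at most 62.5 mm and 10.7 degrees, less where a joint would pass 70% of its speed; a pose out of reach is approached as far as the arm can. A call with a gripper value outside its range is refused whole. OPENING is the gripper's target within -1 to 1 (shut at 1, half-way at 0, fully open at -1), set as the call begins (- or left out, the last holds). The fingers move at their own pace and stop on an object; FORCE is the grip in N (left out, the last holds). Time passes only in rows, so rows that repeat a pose let the fingers close. It gives the time, the measured TCP pose, the force, the opening and the grip force at its end, in the units of the state.
- ctrl.get_obs(): the state, without advancing time (a new reading comes with each control period).
- ctrl.get_image(name): name is "scene" or "top" or "wrist"; returns the picture (420x560x3 uint8, blue, green, red); there is no depth.
- ctrl.calibration(name): a dict with "fx", "fy", "cx", "cy" (pixels), "k1" (the pictures are not rectified: a ray, as slopes to the right and down, at radius r is drawn at 1 + k1 r^2 times it, then the intrinsics apply), "R" (3x3) and "t" (3): a world point X has camera coordinates R X + t. Camera axes: x right, y down, z forward; pixel columns grow to the right and rows downward; lengths in m; the calibration is good to about 2 mm. A picture is of the moment at which its call begins: read the wrist's pose just before it. calibration takes no time and is no camera call; for the wrist camera it gives the pose at the moment of the call.
- ctrl.finish_job(): hands the job in; it is judged then, once.
Trained networks look in the newest picture that a camera, given by its name, has taken for a name from the list of things; names that differ only in an ending like _2 or _b are one class to them, and where a whole thing is asked for, a point or a joint stands for the part that bears it (a point fixed in the world has none). Each returns a list of dicts, best first, with "score" (0 to 1); they miss things now and then, are a little off and sometimes report something else, mostly with a low value. They report only what shows in the picture. A call takes as long as a camera call.
- ctrl.look_for(camera, query): "position" ([column, row] in pixels, amid what is visible of it).
- ctrl.landmark_of(camera, query): "position" ([column, row] in pixels: a listed point, or the origin of a listed thing).
The state is a dict: "t": time; "q": joint angles; "dq": joint speeds; "effort": joint torques, N m; "tool_pos": TCP position; "tool_rot": TCP orientation; "contact_force": force on the tool from outside, world axes, zero at the start; "wrist_torque": the same for the moment, N m; "opening": finger opening in m; "grip_force": force on a finger pad.
Only numpy, scipy, OpenCV 4.12 (cv2) and the standard library are available. Lean on these libraries where they do the work, as an engineer would, in place of code of your own. Each camera call takes 0.05 s, during which the arm holds its last target. There are 200 camera calls.

## Working session

There is one attempt and no reset: what is moved stays moved. The work goes in short steps, Python scripts to look and compute and a shell command to move; the robot and the scene stay as the last step left them, time stands still between calls to the robot, and variables do not carry over. Pictures are saved under pics/ and viewed, at most 14 in all, crops included, and the job is handed in when it is done.

```bash
mkdir -p pics; cat > h.py <<'E'
import numpy as np, cv2
from scipy.spatial.transform import Rotation as Rn
from station import ctrl
def K(c): return np.array([[c['fx'],0,c['cx']],[0,c['fy'],c['cy']],[0,0,1.]])
def ray(c,p):
    u=cv2.undistortPoints(np.array([[p]],float),K(c),np.array([c['k1'],0,0,0.]))[0,0]
    R=np.array(c['R']);t=np.array(c['t'])
    return -R.T@t, R.T@np.array([u[0],u[1],1.])
def atz(c,p,z):
    o,d=ray(c,p); return o+d*(z-o[2])/d[2]
def proj(c,X):
    R=np.array(c['R']);t=np.array(c['t'])
    return cv2.projectPoints(np.atleast_2d(X).astype(float),cv2.Rodrigues(R)[0],t,K(c),np.array([c['k1'],0,0,0.]))[0][:,0]
def tri(rs):
    A=sum(np.eye(3)-np.outer(d,d)/(d@d) for o,d in rs);b=sum((np.eye(3)-np.outer(d,d)/(d@d))@o for o,d in rs)
    return np.linalg.solve(A,b)
def rel(target,yaw=None,tilt=None):
    "tool shift (cm) and turn for TCP target, from measured pose; yaw = angle of tool x in world, tool down"
    o=ctrl.get_obs();Rt=Rn.from_rotvec(o['tool_rot'])
    s=Rt.inv().apply(np.array(target)-o['tool_pos'])*100
    r=None
    if yaw is not None:
        c,n=np.cos(yaw),np.sin(yaw)
        G=Rn.from_matrix(np.array([[c,n,0],[n,-c,0],[0,0,-1]]))
        r=(Rt.inv()*G).as_rotvec()
    return s.round(2),None if r is None else r.round(4)
E
python3 - <<'E'
from h import *
np.set_printoptions(precision=4,suppress=True)
o=ctrl.get_obs();print({k:np.round(v,3) for k,v in o.items()})
print(Rn.from_rotvec(o['tool_rot']).as_matrix())
ims=[]
for cam in ['scene','top']:
    im=ctrl.get_image(cam);cv2.imwrite(f'pics/{cam}0.png',im)
    c=ctrl.calibration(cam);print(cam,-np.array(c['R']).T@c['t'])
    for q,z in [('upper_crate_orange_grip',.112),('upper_crate_grey_grip',.112),('lower_crate',0),('upper_crate',.042),('lower_crate_lug',.06),('pasta_bottle',0),('short_cruet',0),('tall_cruet',0),('onion',0)]:
        r=ctrl.landmark_of(cam,q)[:2]
        print(q,[(round(x['score'],2),np.round(x['position'],1),atz(c,x['position'],z)) for x in r])
E
```

```text
{'t': np.float64(0.0), 'q': array([-1.266,  0.053,  1.614,  0.   ,  1.476, -0.119]), 'dq': array([ 0.001, -0.001,  0.   ,  0.   ,  0.   ,  0.002]), 'effort': array([  0.001, -39.369, -37.017,  -0.   ,   0.007,  -0.   ]), 'tool_pos': array([ 0.257, -0.569,  0.23 ]), 'tool_rot': array([-3.069, -0.66 ,  0.   ]), 'contact_force': array([ 0.29 , -0.058,  0.113]), 'wrist_torque': array([-0.034,  0.018, -0.008]), 'grip_force': np.float64(0.0), 'opening': np.float64(0.085)}
[[ 0.9115  0.4112 -0.0006]
 [ 0.4112 -0.9115  0.002 ]
 [ 0.0002 -0.002  -1.    ]]
scene [-0.6838 -0.1704  0.6705]
upper_crate_orange_grip [(0.89, array([339.1, 209.9]), array([0.5046, 0.0287, 0.112 ]))]
upper_crate_grey_grip [(0.95, array([409.3, 219.1]), array([ 0.5015, -0.141 ,  0.112 ])), (0.41, array([203.1, 216.4]), array([0.3773, 0.3304, 0.112 ]))]
lower_crate [(0.58, array([371., 255.]), array([ 0.5038, -0.0578,  0.    ]))]
upper_crate [(0.61, array([372.2, 238.8]), array([ 0.5107, -0.0567,  0.042 ]))]
lower_crate_lug []
pasta_bottle [(0.66, array([431.6, 260.7]), array([ 0.5168, -0.2062,  0.    ]))]
short_cruet []
[... 275 characters left out ...]
crate_grey_grip [(0.85, array([395.8, 203.9]), array([ 0.5118, -0.1474,  0.112 ])), (0.41, array([323.5, 211.2]), array([0.4959, 0.0293, 0.112 ]))]
lower_crate []
upper_crate [(0.76, array([351.2, 216.7]), array([ 0.4892, -0.0514,  0.042 ]))]
lower_crate_lug [(0.75, array([226.9, 221.6]), array([0.4784, 0.2698, 0.06  ])), (0.53, array([336.9, 190. ]), array([ 0.557 , -0.0133,  0.06  ]))]
pasta_bottle [(0.82, array([399.8, 207.6]), array([ 0.5171, -0.1932,  0.    ]))]
short_cruet [(0.6, array([361. , 176.5]), array([ 0.6046, -0.0905,  0.    ]))]
tall_cruet [(0.59, array([333.9, 176.5]), array([ 0.6054, -0.0158,  0.    ]))]
onion [(0.55, array([222.2, 265. ]), array([0.3683, 0.2895, 0.    ]))]
```

View pics/scene0.png

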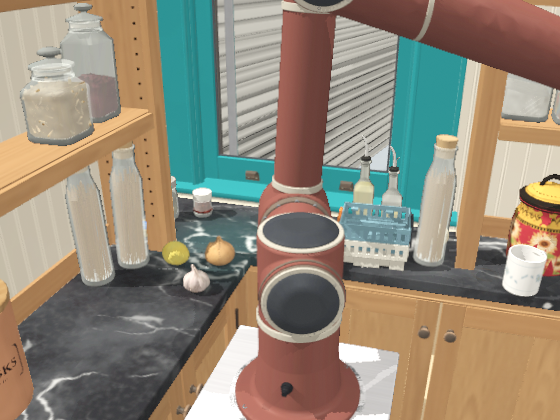

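View pics/top0.png

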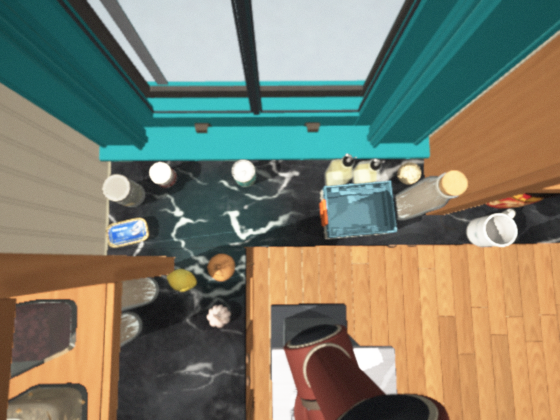

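The top view shows the crates at about px (358,210), with the orange end on the left at (323,210). The bottle is on their right and the cruets are behind, so the left counter is clear. I'll go round the bottle on the near side.

```bash
python3 -m handwheel '[[[15,-22.8,-3],[0,0,0.42]],[[15,-22.8,-3],[0,0,0.42]],[[15,-22.8,-3],[0,0,0.42]],[[15,-22.8,-3],[0,0,0.42]],[[15,-22.8,-3],[0,0,0.42]]]'
python3 -c "
from h import *
print(rel([.38,-.05,.27],0),rel([.46,.04,.25],0),ctrl.get_obs()['q'])"
```

```text
t: 1.62
tool_pos: [0.3004, -0.2979, 0.262]
tool_rot: [3.14, 0.009, 0.002]
contact_force: [0.1, -0.5, -0.1]
opening: 0.0853
grip_force: 0.0
(array([  8.11, -24.74,  -0.82]), array([ 0.0014, -0.0014,  0.006 ])) (array([ 16.16, -33.69,   1.18]), array([ 0.0014, -0.0014,  0.006 ])) [-9.57750234e-01 -4.80020201e-01  2.01645295e+00  3.30282687e-04
  1.60323747e+00  6.07064701e-01]
```

```bash
python3 -m handwheel '[[[8,-26,-1],[0,0,0]],[[8,-26,-1],[0,0,0]],[[8,-26,-1],[0,0,0]],[[8,-26,-1],[0,0,0]],[[8,-26,-1],[0,0,0]]]' >/dev/null
python3 -m handwheel '[[[11,-7.5,1],[0,0,0]],[[11,-7.5,1],[0,0,0]],[[11,-7.5,1],[0,0,0]],[[11,-7.5,1],[0,0,0]]]' -0.3
python3 - <<'E'
from h import *
np.set_printoptions(precision=4,suppress=True)
im=ctrl.get_image('wrist');cv2.imwrite('pics/w1.png',im)
c=ctrl.calibration('wrist');print(-np.array(c['R']).T@c['t'],ctrl.get_obs()['tool_pos'])
for q,z in [('upper_crate_orange_grip',.112),('upper_crate_grey_grip',.112),('lower_crate_lug',.06),('upper_crate',.042),('lower_crate',0)]:
    for r in ctrl.landmark_of('wrist',q)[:3]: print(q,round(r['score'],2),np.round(r['position'],1),atz(c,r['position'],z))
E
```

```text
t: 2.75
tool_pos: [0.4886, 0.0357, 0.261]
tool_rot: [3.141, 0.007, -0.002]
contact_force: [-0.3, 0.5, -0.2]
opening: 0.0555
grip_force: 0.0
[0.5563 0.0357 0.4047] [0.4883 0.0352 0.2615]
upper_crate_orange_grip 0.66 [280.4 190. ] [0.4968 0.0292 0.112 ]
upper_crate_orange_grip 0.2 [312.1  94.7] [0.5852 0.0012 0.112 ]
upper_crate_grey_grip 0.76 [455.2 181.1] [ 0.5068 -0.1439  0.112 ]
upper_crate 0.88 [350.1 173. ] [ 0.5038 -0.0559  0.042 ]
```

View pics/w1.png

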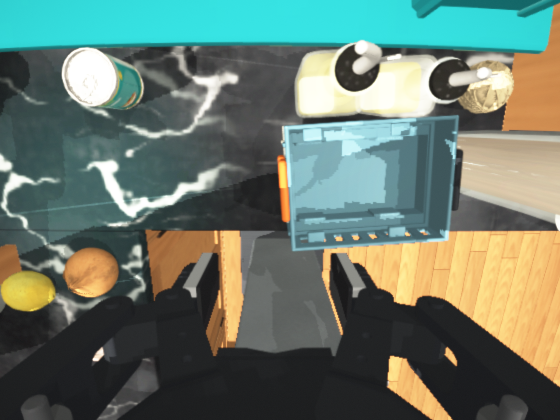

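The wrist view shows the blue crate with rim corners at about (284,126), (458,117), (448,240) and (293,249), and the orange grip at (284,188).

```bash
cat >> h.py <<'E'
from scipy.optimize import least_squares
def fit(c,px,zr,flip=0,g=(.5,0,0)):
    "px: outer rim corners in crate order (+x+y),(+x-y),(-x-y),(-x+y)"
    L=np.array([[.063,.082],[.063,-.082],[-.063,-.082],[-.063,.082]])
    def X(p):
        cs,s=np.cos(p[2]),np.sin(p[2]);return np.c_[L@np.array([[cs,s],[-s,cs]])+p[:2],np.full(4,zr)]
    r=least_squares(lambda p:(proj(c,X(p))-px).ravel(),g)
    return r.x,r.fun.reshape(4,2)
E
python3 - <<'E'
from h import *
np.set_printoptions(precision=4,suppress=True)
c=ctrl.calibration('wrist')
for p in [(284,126),(458,117),(448,240),(293,249),(284,188),(459,180)]: print(atz(c,p,.112))
print(fit(c,np.array([(284,126),(458,117),(448,240),(293,249.)]),.112))
im=cv2.imread('pics/w1.png')[90:270,260:500]
cv2.imwrite('pics/w1c.png',cv2.resize(im,None,fx=3.3,fy=3.3,interpolation=cv2.INTER_CUBIC))
E
```

```text
[0.5577 0.0259 0.112 ]
[ 0.5678 -0.138   0.112 ]
[ 0.4445 -0.1471  0.112 ]
[0.4347 0.0152 0.112 ]
[0.499  0.0253 0.112 ]
[ 0.5079 -0.1483  0.112 ]
(array([ 0.5009, -0.0609,  0.0685]), array([[ 0.7758, -0.4647],
       [ 0.6476, -1.7361],
       [-0.1721,  0.7874],
       [-1.346 ,  1.9965]]))
```

View pics/w1c.png

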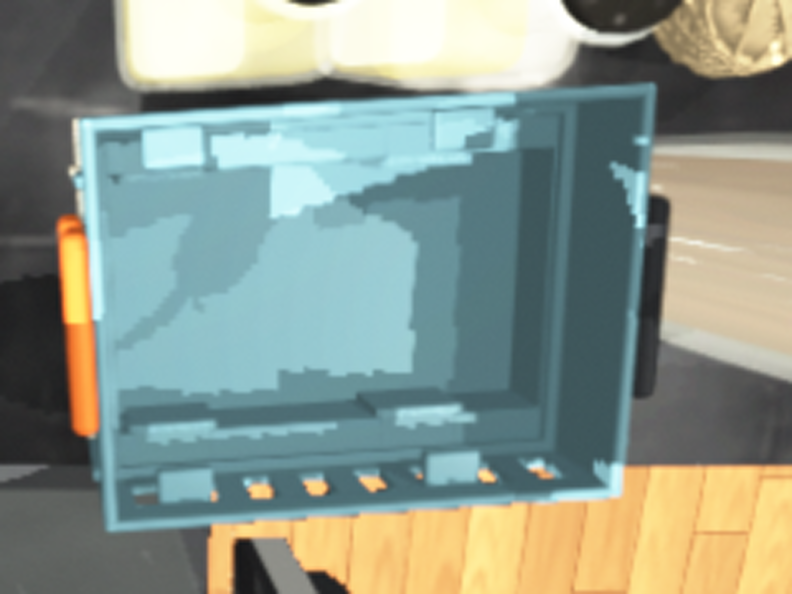

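```bash
python3 - <<'E'
from h import *
np.set_printoptions(precision=4,suppress=True)
c=ctrl.calibration('wrist')
p,e=fit(c,np.array([(283.9,126.1),(458.8,116.1),(447.9,240.6),(292.1,250.3)]),.112);print(p,e)
g=p[:2]+.085*np.array([-np.sin(p[2]),np.cos(p[2])]);print(g)
print(rel([*g,.16],p[2]))
E
```

```text
[ 0.5007 -0.0608  0.0691] [[ 0.7784 -0.3144]
 [-0.2689 -0.6985]
 [-0.1079  0.2964]
 [-0.4614  0.8935]]
[0.4949 0.024 ]
(array([ 0.64,  1.08, 10.2 ]), array([ 0.0003, -0.0016, -0.0667]))
```

```bash
python3 -m handwheel '[[[0.6,1,5],[0,0,-0.067]],[[0.6,1,9],[0,0,-0.067]],[[0.6,1,9],[0,0,-0.067]]]' -0.2
python3 - <<'E'
from h import *
np.set_printoptions(precision=4,suppress=True)
im=ctrl.get_image('wrist')
c=ctrl.calibration('wrist')
for q,z in [('upper_crate_orange_grip',.112),('upper_crate_grey_grip',.112),('upper_crate',.042)]:
    for r in ctrl.landmark_of('wrist',q)[:2]: print(q,round(r['score'],2),np.round(r['position'],1),atz(c,r['position'],z))
cv2.imwrite('pics/w2.png',im)
E
```

```text
t: 3.42
tool_pos: [0.492, 0.0253, 0.1679]
tool_rot: [-3.139, -0.109, 0.011]
contact_force: [0.1, -1.0, -1.0]
opening: 0.0512
grip_force: 0.0
upper_crate_orange_grip 0.86 [271.1 222.9] [0.4971 0.0279 0.112 ]
upper_crate_orange_grip 0.17 [69.8 62. ] [0.5934 0.1607 0.112 ]
upper_crate_grey_grip 0.66 [515.  224.8] [ 0.5078 -0.1477  0.112 ]
upper_crate 0.98 [365.3 198.1] [ 0.5046 -0.0579  0.042 ]
```

View pics/w2.png

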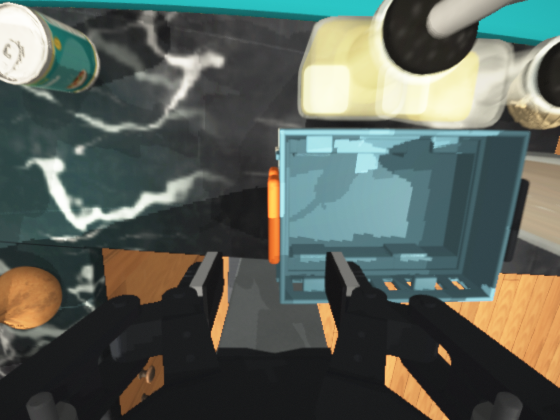

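The crate stays undisturbed. The rim corners are at about (278,130), (529,131), (494,301) and (281,303), and the orange bar with its wall spans columns 268–286.

```bash
python3 - <<'E'
from h import *
np.set_printoptions(precision=4,suppress=True)
c=ctrl.calibration('wrist')
p,e=fit(c,np.array([(278,130),(529,131),(494,301),(281,303.)]),.112);print(p,e)
g=p[:2]+.085*np.array([-np.sin(p[2]),np.cos(p[2])]);print(g,atz(c,(277,216),.112))
print(rel([*g,.081],p[2]))
E
```

```text
[ 0.5058 -0.0623  0.0795] [[ 4.8476  1.4351]
 [-5.0014  1.0652]
 [-2.7802 -3.5953]
 [ 2.0295 -1.6054]]
[0.499  0.0224] [0.5042 0.0241 0.112 ]
(array([0.22, 0.3 , 9.32]), array([ 0.0008, -0.0045, -0.0089]))
```

```bash
python3 -m handwheel '[[[0,0.1,5],[0,0,0]],[[0,0.1,8],[0,0,0]],[[0,0.1,9.2],[0,0,0]],[[0,0.1,9.2],[0,0,0]],[[0,0.1,9.2],[0,0,0]]]' -0.2
python3 -m handwheel '[[[0,0,0],[0,0,0]],[[0,0,0],[0,0,0]],[[0,0,0],[0,0,0]],[[0,0,0],[0,0,0]],[[0,0,0],[0,0,0]]]' 1 50
```

```text
t: 4.25
tool_pos: [0.4964, 0.0244, 0.0815]
tool_rot: [3.139, 0.111, 0.006]
contact_force: [0.1, 0.5, 0.7]
opening: 0.0512
grip_force: 0.0
t: 4.88
tool_pos: [0.4954, 0.0245, 0.0802]
tool_rot: [3.139, 0.111, 0.002]
contact_force: [-1.1, -0.7, 4.9]
opening: 0.0114
grip_force: 49.3
```

```bash
python3 -m handwheel '[[[0,0,-1],[0,0,0]],[[0,0,-2],[0,0,0]],[[0,0,-3],[0,0,0]],[[0,0,-4],[0,0,0]],[[0,0,-4],[0,0,0]]]' 1 80
python3 -m handwheel '[[[0,0,-3],[0,0,0]],[[0,0,-6],[0,0,0]],[[0,0,-6],[0,0,0]]]'
python3 - <<'E'
from h import *
np.set_printoptions(precision=4,suppress=True)
o=ctrl.get_obs();c=ctrl.calibration('wrist');im=ctrl.get_image('wrist')
print(o['tool_pos'],o['wrist_torque'])
cv2.imwrite('pics/w3.png',im)
print(rel([.5,.27,.22],0))
E
```

```text
t: 5.5
tool_pos: [0.4956, 0.0245, 0.1207]
tool_rot: [3.139, 0.111, 0.004]
contact_force: [-1.0, 0.2, -1.1]
opening: 0.0107
grip_force: 78.0
t: 5.88
tool_pos: [0.4965, 0.0244, 0.1819]
tool_rot: [3.139, 0.111, 0.009]
contact_force: [0.5, -0.3, -1.5]
opening: 0.0107
grip_force: 78.1
[0.4965 0.0244 0.1819] [ 0.1496  0.0153 -0.0053]
(array([  2.21, -24.45,  -4.03]), array([ 0.0002, -0.0017,  0.0708]))
```

View pics/w3.png

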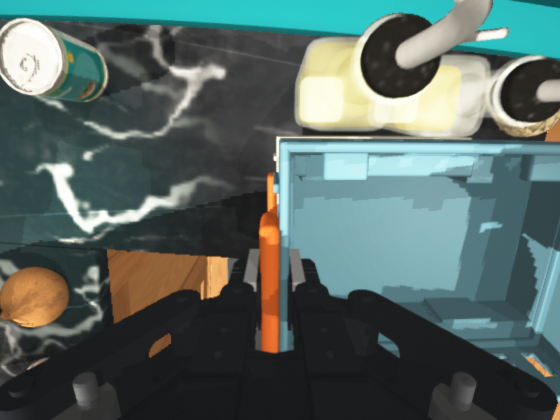

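The crate is out, level, and held squarely at the orange bar (270,290). I'm carrying it left.

```bash
python3 -m handwheel '[[[0.3,-3,0],[0,0,0.02]],[[0.6,-8,0],[0,0,0.04]],[[1,-14,0],[0,0,0.06]],[[1.4,-20,0],[0,0,0.07]],[[1.6,-25,0],[0,0,0.07]]]'
python3 -m handwheel '[[[-0.1,-2,2],[0,0,0]],[[0,-2.5,5],[0,0,0]],[[0,-2.5,9],[0,0,0]],[[0,-2.5,12],[0,0,0]],[[0,-2.5,12.5],[0,0,0]]]'
python3 -c "
from h import *
print(rel([.493,.3,.0395],0),ctrl.get_obs()['contact_force'])"
```

```text
t: 6.55
tool_pos: [0.4916, 0.2768, 0.1766]
tool_rot: [3.14, 0.002, -0.005]
contact_force: [0.8, -0.7, -2.1]
opening: 0.0107
grip_force: 78.4
t: 7.18
tool_pos: [0.4895, 0.2985, 0.0492]
tool_rot: [3.138, 0.001, -0.013]
contact_force: [-1.1, -0.0, -1.8]
opening: 0.0109
grip_force: 78.5
(array([ 0.36, -0.15,  0.96]), array([0.0037, 0.0084, 0.0008])) [-1.10302039 -0.00858511 -1.8445602 ]
```

```bash
python3 -m handwheel '[[[0.2,0,0.3],[0,0,0]],[[0.2,0,0.6],[0,0,0]],[[0.2,0,0.75],[0,0,0]],[[0.2,0,0.75],[0,0,0]]]'
```

```text
t: 7.68
tool_pos: [0.4954, 0.3002, 0.0474]
tool_rot: [-3.141, -0.001, -0.001]
contact_force: [-0.2, 0.2, -2.7]
opening: 0.0108
grip_force: 78.5
```

```bash
python3 -m handwheel '[[[0,0,0.3],[0,0,0]],[[0,0,0.6],[0,0,0]],[[0,0,0.8],[0,0,0]],[[0,0,0.8],[0,0,0]]]'
```

```text
t: 8.18
tool_pos: [0.495, 0.3, 0.0386]
tool_rot: [3.141, 0.001, -0.0]
contact_force: [0.3, -0.5, -1.8]
opening: 0.0106
grip_force: 78.4
```

```bash
python3 -m handwheel '[[[0,0,0.1],[0,0,0]],[[0,0,0.2],[0,0,0]],[[0,0,0.2],[0,0,0]]]'
```

```text
t: 8.55
tool_pos: [0.4953, 0.3004, 0.0382]
tool_rot: [-3.142, -0.001, -0.0]
contact_force: [-4.4, 0.4, 6.4]
opening: 0.0107
grip_force: 79.7
```

```bash
python3 -m handwheel '[[[0,0,0],[0,0,0]],[[0,0,0],[0,0,0]],[[0,0,0],[0,0,0]],[[0,0,0],[0,0,0]]]' -0.2
python3 -m handwheel '[[[0,0,-4],[0,0,0]],[[0,0,-9],[0,0,0]],[[0,8,-14],[0,0,0]],[[0,14,-20],[0,0,0]],[[0,17,-20],[0,0,0]]]'
python3 -m handwheel '[[[-4,0.3,0],[0,0,0]],[[-4,0.3,0],[0,0,0]],[[-4,0.3,0],[0,0,0]]]'
python3 - <<'E'
from h import *
np.set_printoptions(precision=4,suppress=True)
o=ctrl.get_obs();c=ctrl.calibration('wrist');im=ctrl.get_image('wrist')
print(o['tool_pos'])
for q,z in [('upper_crate_orange_grip',.07),('upper_crate_grey_grip',.07),('upper_crate',.0),('lower_crate',0),('lower_crate_lug',.06)]:
    for r in ctrl.landmark_of('wrist',q)[:4]: print(q,round(r['score'],2),np.round(r['position'],1),atz(c,r['position'],z))
cv2.imwrite('pics/w4.png',cv2.resize(im,(800,600),interpolation=cv2.INTER_CUBIC))
np.save('c4.npy',c,allow_pickle=True)
E
```

```text
t: 9.05
tool_pos: [0.4951, 0.3, 0.0367]
tool_rot: [3.141, 0.001, -0.0]
contact_force: [-0.1, -1.1, 0.4]
opening: 0.051
grip_force: 0.0
t: 9.68
tool_pos: [0.4956, 0.1435, 0.232]
tool_rot: [-3.141, -0.003, -0.005]
contact_force: [1.0, -0.3, 0.1]
opening: 0.0513
grip_force: 0.0
t: 10.05
tool_pos: [0.4554, 0.1416, 0.2294]
tool_rot: [-3.142, -0.002, -0.001]
contact_force: [-0.1, -0.7, 1.3]
opening: 0.051
grip_force: 0.0
[0.4554 0.1416 0.2294]
upper_crate_orange_grip 0.94 [109.5 158.3] [0.4945 0.3066 0.07  ]
upper_crate_grey_grip 0.67 [283.3 155.7] [0.4964 0.1328 0.07  ]
upper_crate_grey_grip 0.66 [545.9 139.6] [ 0.5152 -0.1332  0.07  ]
upper_crate 0.73 [210.4 150.7] [0.4962 0.219  0.    ]
lower_crate 0.66 [444.7 145.6] [ 0.5037 -0.0663  0.    ]
lower_crate_lug 0.6 [423.1  93.5] [ 0.5568 -0.0041  0.06  ]
```

View pics/w4.png

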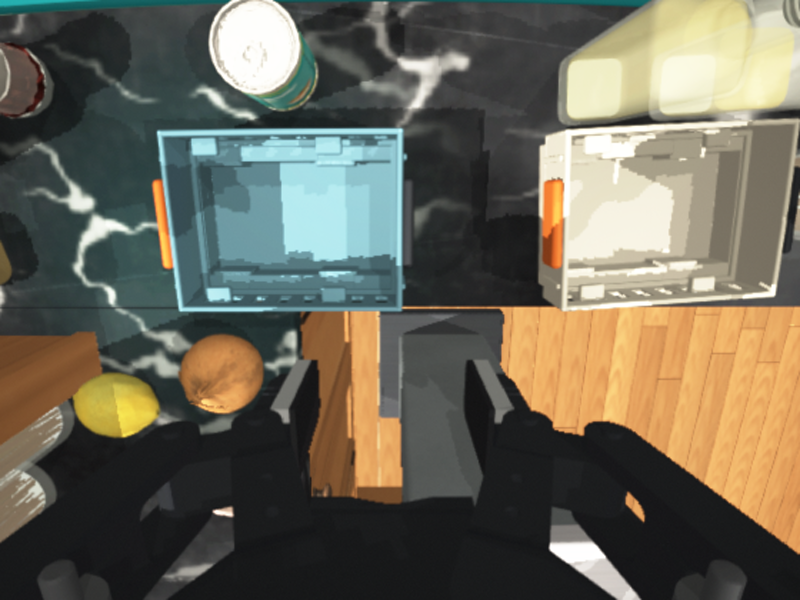

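The blue crate stands on the counter, with rim corners at (800-px scale) (159,130), (402,128), (402,310) and (181,310). The cream crate is still in its corner, at (565,132), (799,121), (776,297) and (565,310).

```bash
python3 - <<'E'
from h import *
np.set_printoptions(precision=4,suppress=True)
c=np.load('c4.npy',allow_pickle=True).item()
for n,a in dict(up=[(159,130),(402,128),(402,310),(181,310)],low=[(565,132),(799,121),(776,297),(565,310)]).items():
    p,e=fit(c,np.array(a)*.7,.07);print(n,p,e.round(1).tolist())
    g=p[:2]-.085*np.array([-np.sin(p[2]),np.cos(p[2])])
    if n=='up': print(g,rel([*g,.04],p[2]))
E
```

```text
up [0.4954 0.2157 0.0012] [[-1.3, -0.3], [1.4, -0.8], [0.5, 0.9], [-0.7, 0.8]]
[0.4955 0.1307] (array([ 4.01,  1.1 , 18.92]), array([0.0001, 0.0007, 0.0002]))
low [ 0.5002 -0.0603  0.0779] [[1.0, -0.4], [1.2, -1.4], [-0.2, -0.0], [-2.0, 2.3]]
```

```bash
python3 -m handwheel '[[[4,1.1,4],[0,0,0]],[[4,1.1,9],[0,0,0]],[[4,1.1,14],[0,0,0]],[[4,1.1,17],[0,0,0]],[[4,1.1,18.9],[0,0,0]]]'
python3 -m handwheel '[[[0,0,0],[0,0,0]],[[0,0,0],[0,0,0]]]'
python3 -m handwheel '[[[0,0,0],[0,0,0]],[[0,0,0],[0,0,0]],[[0,0,0],[0,0,0]],[[0,0,0],[0,0,0]],[[0,0,0],[0,0,0]]]' 1 80
```

```text
t: 10.98
tool_pos: [0.4943, 0.1305, 0.0384]
tool_rot: [3.141, 0.002, -0.004]
contact_force: [-0.2, 0.3, 0.7]
opening: 0.0513
grip_force: 0.0
t: 11.22
tool_pos: [0.4966, 0.1307, 0.0421]
tool_rot: [-3.141, -0.002, -0.004]
contact_force: [-0.2, -0.9, 0.7]
opening: 0.0512
grip_force: 0.0
t: 11.85
tool_pos: [0.4962, 0.1308, 0.0419]
tool_rot: [-3.141, -0.001, -0.003]
contact_force: [-1.1, 0.2, 5.5]
opening: 0.0106
grip_force: 79.3
```

```bash
python3 -m handwheel '[[[0,0,-2],[0,0,0]],[[0,0,-6],[0,0,0]],[[0,-1,-11],[0,0,0]],[[0,-2,-17],[0,0,-0.1]],[[0,-2,-21],[0,0,-0.25]]]'
python3 -m handwheel '[[[0,0,0],[0,0,-0.17]],[[0,0,0],[0,0,-0.34]],[[0,0,0],[0,0,-0.51]],[[0,0,0],[0,0,-0.68]],[[0,0,0],[0,0,-0.85]]]'
python3 -m handwheel '[[[0,0,0],[0,0,-0.17]],[[0,0,0],[0,0,-0.34]],[[0,0,0],[0,0,-0.51]],[[0,0,0],[0,0,-0.68]],[[0,0,0],[0,0,-0.85]]]'
python3 -m handwheel '[[[0,0,0],[0,0,-0.17]],[[0,0,0],[0,0,-0.34]],[[0,0,0],[0,0,-0.51]],[[0,0,0],[0,0,-0.68]],[[0,0,0],[0,0,-0.85]]]'
python3 - <<'E'
from h import *
o=ctrl.get_obs();print(o['q'].round(3),o['wrist_torque'])
print(rel([.492,.15,.24],np.pi+.071))
E
```

```text
t: 12.48
tool_pos: [0.4954, 0.1508, 0.2531]
tool_rot: [3.115, 0.401, 0.004]
contact_force: [0.6, -0.6, -1.4]
opening: 0.011
grip_force: 78.2
t: 13.1
tool_pos: [0.4947, 0.1502, 0.2494]
tool_rot: [2.673, 1.651, -0.003]
contact_force: [0.5, -0.4, -1.6]
opening: 0.0106
grip_force: 78.2
t: 13.72
tool_pos: [0.4947, 0.1503, 0.2494]
tool_rot: [-1.754, -2.605, 0.002]
contact_force: [-0.4, -0.3, -2.4]
opening: 0.0109
grip_force: 78.2
t: 14.35
tool_pos: [0.4947, 0.1503, 0.2494]
tool_rot: [-0.524, -3.096, 0.001]
contact_force: [-0.5, -0.4, -2.4]
opening: 0.0105
grip_force: 78.2
[ 0.151 -0.218  1.838  0.     1.524 -1.085] [ 0.12048175  0.00134744 -0.00938847]
(array([ 0.24, -0.12,  0.94]), array([-0.0005, -0.0016, -0.4063]))
```

```bash
python3 -m handwheel '[[[0.2,0,0],[0,0,-0.17]],[[0.5,0,0],[0,0,-0.34]],[[0.7,0,0],[0,0,-0.406]],[[0.7,0,0],[0,0,-0.406]]]'
python3 -c "
from h import *
print(rel([.4956,.06,.2],np.pi+.071),rel([.4956,.0245,.15],np.pi+.071))"
```

```text
t: 14.85
tool_pos: [0.488, 0.1527, 0.2495]
tool_rot: [0.101, -3.138, 0.0]
contact_force: [-0.2, 0.2, -2.6]
opening: 0.0104
grip_force: 78.2
(array([-0.17, -9.3 ,  4.96]), array([-0.0001, -0.0015, -0.0065])) (array([  0.05, -12.85,   9.96]), array([-0.0001, -0.0015, -0.0065]))
```

```bash
python3 -m handwheel '[[[0,-4,0],[0,0,-0.006]],[[0,-8,1],[0,0,-0.006]],[[0,-11,3],[0,0,-0.006]],[[0,-12.5,5],[0,0,-0.006]],[[0,-12.8,6],[0,0,-0.006]]]' >/dev/null
python3 -m handwheel '[[[0,0,1],[0,0,0]],[[0,0,2],[0,0,0]],[[0,0,2],[0,0,0]],[[0,0,2],[0,0,0]]]'
python3 - <<'E'
from h import *
np.set_printoptions(precision=4,suppress=True)
o=ctrl.get_obs();c=ctrl.calibration('wrist');im=ctrl.get_image('wrist')
print(o['tool_pos'],o['tool_rot'],rel([.4956,.0245,.15],np.pi+.071))
np.save('c5.npy',c,allow_pickle=True);cv2.imwrite('pics/w5.png',im)
a=cv2.resize(im,(800,600),interpolation=cv2.INTER_CUBIC)
cv2.imwrite('pics/w5b.png',a)
cv2.imwrite('pics/s5.png',ctrl.get_image('scene'));cv2.imwrite('pics/t5.png',ctrl.get_image('top'))
E
```

```text
t: 15.98
tool_pos: [0.4972, 0.0254, 0.171]
tool_rot: [-0.113, 3.139, -0.0]
contact_force: [-0.1, 1.2, -1.4]
opening: 0.0106
grip_force: 78.4
[0.4972 0.0254 0.171 ] [-0.1128  3.1387 -0.0001] (array([ 0.18, -0.07,  2.12]), array([-0.0002,  0.0012,  0.0007]))
```

View pics/w5b.png

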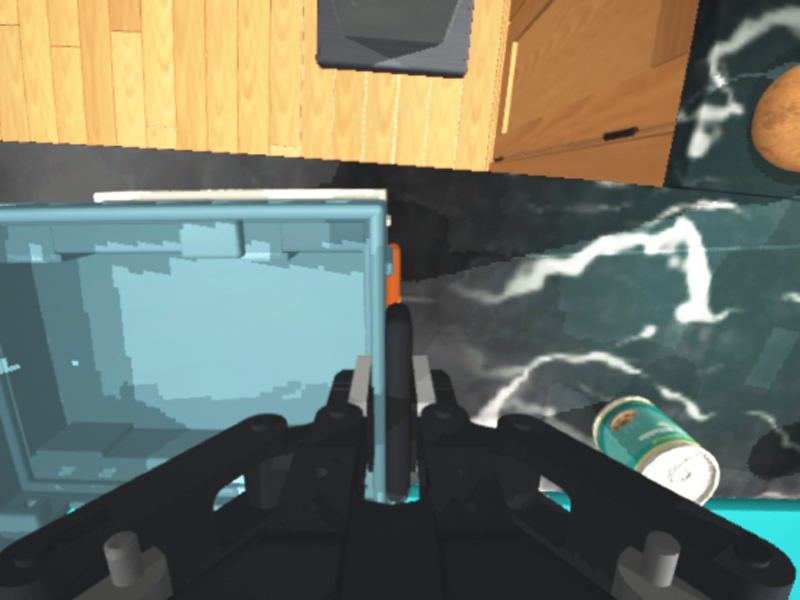

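The wrist view shows the cream front-left rim corner peeking out at (388,188) and its front edge running to (96,192). The blue front-left corner is at (385,203), and the edges are parallel.

```bash
python3 - <<'E'
from h import *
np.set_printoptions(precision=4,suppress=True)
c=np.load('c5.npy',allow_pickle=True).item()
cr=[atz(c,np.array(p)*.7,.07) for p in [(388,188),(96,192)]];bl=[atz(c,np.array(p)*.7,.199) for p in [(385,203),(2,208)]]
y=lambda a:np.arctan2(a[0][1]-a[1][1],a[0][0]-a[1][0])-np.pi/2
print(cr,y(cr),bl,y(bl))
# expected lower corner for pose (.5016,-.0603,.071)
R=lambda t:np.array([[np.cos(t),-np.sin(t)],[np.sin(t),np.cos(t)]])
print(np.array([.5016,-.0603])+R(.071)@[-.063,.082])
im=cv2.imread('pics/w5.png')[120:215,30:310]
cv2.imwrite('pics/w5c.png',cv2.resize(im,None,fx=2.85,fy=2.85,interpolation=cv2.INTER_CUBIC))
t=cv2.imread('pics/t5.png')[140:260,280:440];s=cv2.imread('pics/s5.png')[130:290,310:470]
cv2.imwrite('pics/ts5.png',np.hstack([cv2.resize(t,(400,300),interpolation=cv2.INTER_CUBIC),cv2.resize(s,(300,300),interpolation=cv2.INTER_CUBIC)]))
E
```

```text
[array([0.4318, 0.0193, 0.07  ]), array([ 0.4442, -0.1435,  0.07  ])] 0.07605707920841409 [array([0.434 , 0.0195, 0.199 ]), array([ 0.4416, -0.084 ,  0.199 ])] 0.07365757135537754
[0.4329 0.017 ]
```

View pics/w5c.png

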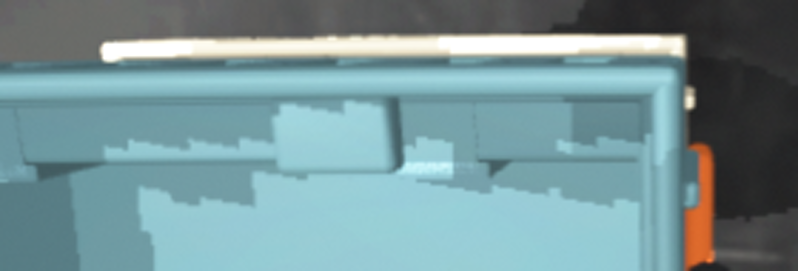

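```bash
python3 - <<'E'
from h import *
np.set_printoptions(precision=4,suppress=True)
c=np.load('c5.npy',allow_pickle=True).item()
f=lambda p,z:atz(c,np.array(p)/2.85+[30,120],z)
cr=[f(p,.07) for p in [(686,36),(103,42)]];bl=[f(p,.199) for p in [(684,60),(0,66)]]
y=lambda a:np.arctan2(a[0][1]-a[1][1],a[0][0]-a[1][0])-np.pi/2
print(cr,y(cr),bl,y(bl))
print(rel([.4953,.0247,.121],np.pi+.073))
E
```

```text
[array([0.4326, 0.0186, 0.07  ]), array([ 0.4445, -0.1444,  0.07  ])] 0.07277032849724518 [array([0.4336, 0.0197, 0.199 ]), array([ 0.4401, -0.072 ,  0.199 ])] 0.07064492023432267
(array([ 0.21, -0.03,  5.02]), array([-0.0002,  0.0012, -0.0016]))
```

```bash
python3 -m handwheel '[[[0.15,-0.07,2],[0,0,-0.001]],[[0.15,-0.07,4],[0,0,-0.001]],[[0.15,-0.07,5],[0,0,-0.001]],[[0.15,-0.07,5],[0,0,-0.001]],[[0.15,-0.07,5],[0,0,-0.001]]]'
python3 -c "
from h import *
o=ctrl.get_obs();c=ctrl.calibration('wrist');im=ctrl.get_image('wrist')
import numpy as np
print(o['tool_pos'],o['wrist_torque'],rel([.4957,.0246,.112],np.pi+.072))
np.save('c6.npy',c,allow_pickle=True)
cv2.imwrite('pics/w6c.png',cv2.resize(im[110:230,30:310],None,fx=2.85,fy=2.85,interpolation=cv2.INTER_CUBIC))
"
```

```text
t: 16.75
tool_pos: [0.496, 0.0242, 0.1211]
tool_rot: [-0.113, 3.138, -0.0]
contact_force: [0.3, 0.6, -2.2]
opening: 0.011
grip_force: 78.5
[0.49597346 0.0242078  0.12110944] [0.15708084 0.04374086 0.05824265] (array([0.04, 0.04, 0.94]), array([-0.0003,  0.0016,  0.0002]))
```

View pics/w6c.png

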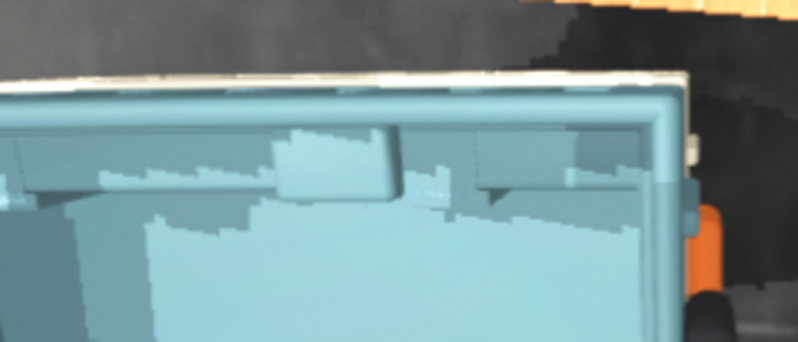

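The cream corner is now at crop (688,73) and the blue corner at (684,88), still parallel. I'm checking the offset.

```bash
python3 - <<'E'
from h import *
np.set_printoptions(precision=4,suppress=True)
c=np.load('c6.npy',allow_pickle=True).item()
f=lambda p,z:atz(c,np.array(p)/2.85+[30,110],z)
cr=[f(p,.07) for p in [(688,73),(0,82)]];bl=[f(p,.149) for p in [(684,88),(0,96)]]
y=lambda a:np.arctan2(a[0][1]-a[1][1],a[0][0]-a[1][0])-np.pi/2
print(cr,y(cr),bl,y(bl))
E
```

```text
[array([0.4323, 0.0184, 0.07  ]), array([ 0.4438, -0.1366,  0.07  ])] 0.0745068888526621 [array([0.4322, 0.0184, 0.149 ]), array([ 0.439 , -0.0733,  0.149 ])] 0.0738232812965951
```

```bash
python3 -m handwheel '[[[0.02,0,0.4],[0,0,0]],[[0.02,0,0.7],[0,0,0]],[[0.02,0,0.9],[0,0,0]],[[0.02,0,0.9],[0,0,0]]]'
```

```text
t: 17.3
tool_pos: [0.4951, 0.0243, 0.1112]
tool_rot: [0.113, -3.139, -0.0]
contact_force: [-0.2, -0.2, -1.3]
opening: 0.0106
grip_force: 78.5
```

Vision agrees within 0.2 mm, so I'm lowering it slowly.

```bash
python3 -m handwheel '[[[0,0,0.1],[0,0,0]],[[0,0,0.2],[0,0,0]],[[0,0,0.3],[0,0,0]],[[0,0,0.3],[0,0,0]]]'
python3 -c "
from h import *
o=ctrl.get_obs();print(o['tool_pos'],o['contact_force'],o['wrist_torque'])"
```

```text
t: 17.8
tool_pos: [0.4952, 0.0243, 0.1084]
tool_rot: [0.113, -3.139, -0.0]
contact_force: [-0.4, -0.3, -2.2]
opening: 0.0107
grip_force: 78.5
[0.49521453 0.0242619  0.10840124] [-0.36280959 -0.26036321 -2.16746997] [ 0.16915742 -0.01097002 -0.03029866]
```

```bash
python3 -m handwheel '[[[0,0,0.1],[0,0,0]],[[0,0,0.2],[0,0,0]],[[0,0,0.3],[0,0,0]],[[0,0,0.4],[0,0,0]],[[0,0,0.4],[0,0,0]]]'
python3 -m handwheel '[[[0,0,0.1],[0,0,0]],[[0,0,0.2],[0,0,0]],[[0,0,0.2],[0,0,0]]]'
python3 -c "
from h import *
o=ctrl.get_obs();print(o['tool_pos'],o['contact_force'],o['wrist_torque'])"
```

```text
t: 18.42
tool_pos: [0.4952, 0.0243, 0.1044]
tool_rot: [0.113, -3.139, -0.0]
contact_force: [0.0, -0.3, -2.7]
opening: 0.0108
grip_force: 78.5
t: 18.8
tool_pos: [0.4952, 0.0242, 0.1024]
tool_rot: [0.113, -3.139, -0.0]
contact_force: [-0.7, 0.3, -2.0]
opening: 0.0109
grip_force: 78.5
[0.49520788 0.02424872 0.10241125] [-0.71507145  0.28087693 -2.04434819] [0.22817201 0.01010513 0.01915127]
```

```bash
python3 -m handwheel '[[[0,0,0.05],[0,0,0]],[[0,0,0.1],[0,0,0]],[[0,0,0.1],[0,0,0]]]'
python3 -c "
from h import *
o=ctrl.get_obs();print(o['tool_pos'],o['contact_force'],o['wrist_torque'])"
```

```text
t: 19.18
tool_pos: [0.4955, 0.0243, 0.102]
tool_rot: [-0.113, 3.139, 0.0]
contact_force: [-1.5, 0.7, 1.3]
opening: 0.0106
grip_force: 79.0
[0.4954767  0.02428458 0.10195346] [-1.46467098  0.7185532   1.25294894] [0.18996184 0.24053043 0.02983475]
```

```bash
python3 -m handwheel '[[[0,0,0.04],[0,0,0]],[[0,0,0.04],[0,0,0]]]'
python3 -m handwheel '[[[0,0,0],[0,0,0]],[[0,0,0],[0,0,0]],[[0,0,0],[0,0,0]],[[0,0,0],[0,0,0]]]' -0.3
python3 -m handwheel '[[[0,0,-2],[0,0,0]],[[0,0,-5],[0,0,0]],[[0,0,-9],[0,0,0]],[[0,-0.5,-14],[0,0,0]],[[0,-0.5,-16],[0,0,0]]]'
python3 -m handwheel '[[[0,4,0],[0,0,0]],[[0,8,0],[0,0,0]],[[0,8,-2],[0,0,0]],[[0,8,-2],[0,0,0]]]'
python3 - <<'E'
from h import *
c=ctrl.calibration('wrist');w=ctrl.get_image('wrist');print(ctrl.get_obs()['tool_pos'])
np.save('c7.npy',c,allow_pickle=True)
cv2.imwrite('pics/w7.png',w);s=ctrl.get_image('scene');cv2.imwrite('pics/s7.png',s)
a=cv2.resize(w,(440,330),interpolation=cv2.INTER_AREA);b=cv2.resize(s[150:270,320:440],(330,330),interpolation=cv2.INTER_CUBIC)
cv2.imwrite('pics/ws7.png',np.hstack([a,b]))
for q,z in [('upper_crate_orange_grip',.13),('upper_crate_grey_grip',.13),('upper_crate',.06)]:
  for cam,cc in [('wrist',c),('scene',ctrl.calibration('scene'))]:
    for r in ctrl.landmark_of(cam,q)[:2]: print(cam,q,round(r['score'],2),np.round(r['position'],1),atz(cc,r['position'],z).round(4))
E
```

```text
t: 19.42
tool_pos: [0.4955, 0.0244, 0.1019]
tool_rot: [-0.114, 3.139, 0.0]
contact_force: [-2.4, 1.3, 5.0]
opening: 0.0105
grip_force: 79.6
t: 19.92
tool_pos: [0.4953, 0.0242, 0.101]
tool_rot: [0.113, -3.139, 0.0]
contact_force: [0.5, -0.4, -0.7]
opening: 0.0554
grip_force: 0.0
t: 20.55
tool_pos: [0.497, 0.019, 0.2648]
tool_rot: [-0.113, 3.134, -0.001]
contact_force: [-0.0, 0.6, -0.2]
opening: 0.0556
grip_force: 0.0
t: 21.05
tool_pos: [0.4907, 0.0989, 0.2828]
tool_rot: [-0.114, 3.137, -0.001]
contact_force: [-0.5, -0.1, -0.8]
opening: 0.0553
grip_force: 0.0
[0.49042063 0.09853684 0.28186139]
wrist upper_crate_orange_grip 0.86 [ 36.9 199. ] [ 0.5085 -0.1445  0.13  ]
wrist upper_crate_orange_grip 0.58 [396.2 187.6] [0.4707 0.22   0.13  ]
scene upper_crate_orange_grip 0.65 [411.2 211.4] [ 0.5069 -0.1433  0.13  ]
wrist upper_crate_grey_grip 0.7 [198.8 198.4] [0.496  0.0241 0.13  ]
scene upper_crate_grey_grip 0.87 [340.2 207.6] [0.4798 0.0222 0.13  ]
wrist upper_crate 0.93 [147.  182.5] [ 0.498  -0.0565  0.06  ]
scene upper_crate 0.62 [374.3 237. ] [ 0.4871 -0.0636  0.06  ]
scene upper_crate 0.28 [429.8 260.8] [ 0.4078 -0.1991  0.06  ]
```

View pics/ws7.png

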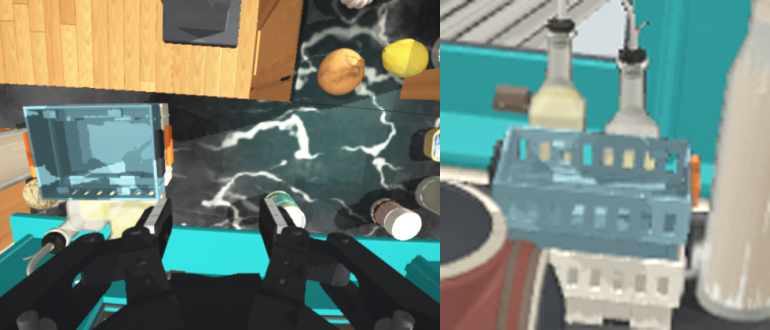

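The blue crate sits in the cream one, with its orange end now by the bottle. I'm overlaying the expected rim at 130 mm on both views to check that it's level.

```bash
python3 - <<'E'
from h import *
L=np.array([[.063,.082],[.063,-.082],[-.063,-.082],[-.063,.082]]);t=.073
R=np.array([[np.cos(t),-np.sin(t)],[np.sin(t),np.cos(t)]]);P=L@R.T+[.5014,-.0604]
out=[]
for f,c,(y0,y1,x0,x1) in [('w7',np.load('c7.npy',allow_pickle=True).item(),(110,270,10,225)),('s7',ctrl.calibration('scene'),(165,285,325,440))]:
    im=cv2.imread(f'pics/{f}.png')[y0:y1,x0:x1];k=400/(x1-x0)
    im=cv2.resize(im,None,fx=k,fy=k,interpolation=cv2.INTER_CUBIC)
    for z,col in [(.13,(0,0,255)),(.07,(0,200,0))]:
        q=((proj(c,np.c_[P,np.full(4,z)])-[x0,y0]+.5)*k).astype(np.int32)
        cv2.polylines(im,[q],True,col,1,cv2.LINE_AA)
    out.append(cv2.copyMakeBorder(im,0,430-im.shape[0],0,0,0))
cv2.imwrite('pics/ov.png',np.hstack(out))
E
```

```text
(no output)
```

View pics/ov.png

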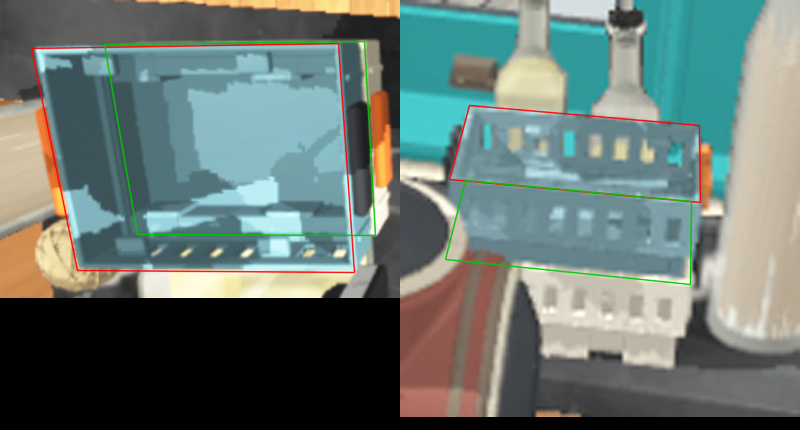

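The red 130 mm rim outline matches the blue rim at all four corners in both views. The crate is level on the lugs and the gripper is clear.

```bash
python3 -c "
from h import *
print(ctrl.finish_job())"
```

```text
the job is handed in; nothing more can be done
None
```

The upper crate was set down on the counter, retaken by its grey end, and lowered end for end onto the lower crate; it sits level on the lugs by the camera check and is released. The job was handed in with the arm clear at about 21 s, and the hand-in gave no verdict.

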